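Zero the peak pointer and start the tray clamp bolt by its thread drop

ROBOT

A 6-joint arm with a two-finger parallel gripper is mounted at the origin on the work surface. World frame = base frame: x ahead of the robot, y to its left, z up, the work surface at z = 0. Lengths are in m, angles in rad, forces in N, time in s.
With the tool pointing down it reaches from about 0.3 to 0.875 m from the base axis. Payload 6.4 kg.
Tool frame: the origin (TCP) lies on the centre line of the jaws, within the pads' length; the fingertips stand 19 mm ahead of it and the grasp point (between the pads) is the TCP; z points along the fingers, y is the direction in which the jaws open and shut (so a half turn about z gives the same grasp; the last joint's range is limited). The gripper opens to 88 mm and grips with 3 to 60 N. Pads are 18 mm wide; open, the fingers measure 123 mm over their backs; the gripper's body (75 mm by 187 mm) begins 45 mm behind the grasp point.
Start: joints at [1.105, 0.181, 1.607, -0, 1.354, -0.206], TCP at [0.148, 0.556, 0.258] pointing down, gripper open.
Joint ranges: [-2.99, 2.99], [-0.89, 2.07], [0.3, 2.58], [-1.14, 4.28], [0, 2.63], [-3.12, 3.12]. Speed limits (rad/s): [2.57, 2.57, 3.01, 3.14, 3.14, 3.14].

INTERFACE

Orientations are given as a rotation vector (axis times angle).
In Python, from plant import * gives the robot as it stands.
- The arm moves only by the tool arm_command, never from a script. Its arguments are lists of equal length, an entry for each row: "translation": the shift along the world's x, y, z as a fraction of full scale, a list of three; "turn": the turn, a rotation vector about the world's x, y, z as a fraction of full scale, a list of three; "gripper": the closure, from -1 (fully open) to 1 (shut), so that 0 is half open. In form: {"translation": [[dx, dy, dz], ...], "turn": [[rx, ry, rz], ...], "gripper": [gripper, ...]}. A call has 1 to 20 rows; each row shifts and turns the commanded pose from where the row before left it; what a row does not reach is not made up. Full scale, the value 1, is 0.6 m for a shift and pi/2 rad for a turn. A row lasts 1/10 s, in which the tool goes at most 50 mm and 8.59 degrees, less where a joint would pass 70% of its speed; a pose out of reach is approached as far as the arm can. A call with a number of a shift or a turn outside -1 to 1 is refused whole. A call with a gripper value outside its range is refused whole. The fingers move at their own pace and stop on an object; "newtons" is the grip in N (left out, the last holds). Time passes only in rows, so rows that do not move let the fingers close. It gives the time, the measured TCP pose, the force and the opening at its end, in the units of the state.
- sense(): the state, without advancing time (a new reading comes with each control period).
- capture(name): name is "side" or "top" or "wrist"; returns the picture (400x640x3 uint8, blue, green, red); there is no depth.
- camera_params(name): a dict with "fx", "fy", "cx", "cy" (pixels), "rvec" (rotation vector, rad) and "tvec" (3), from world to camera coordinates, as OpenCV has them. Camera axes: x right, y down, z forward; pixel columns grow to the right and rows downward; lengths in m; the calibration is good to about 2 mm. A picture is of the moment at which its call begins: read the wrist's pose just before it. camera_params takes no time and is no camera call; for the wrist camera it gives the pose at the moment of the call.
- hand_in(): hands the job in, once; it reports no verdict.
The state is a dict: "time_s": time; "joint_pos": joint angles; "qvel": joint speeds; "effort": joint torques, N m; "tcp_pos": TCP position; "tool_rot": TCP orientation; "contact_force": force on the tool from outside, world axes, zero at the start; "torque": the same for the moment, N m; "gripper_width": opening from 0.0 (shut) to 1.0 (fully open).
Only numpy, scipy, OpenCV 4.12 (cv2) and the standard library are available. Lean on these libraries where they do the work, as an engineer would, in place of code of your own. Each camera call takes 0.05 s, during which the arm holds its last target.

TASK

On the seedling-tray carrier, first turn the small gauge's reset knob back anticlockwise until its red peak pointer stands against the zero stop. Then take the yellow square knob of the clamp bolt, turn it backward (anticlockwise from above) only until you feel the bolt drop over the start of its thread, and from there turn it forward (clockwise) one full turn. Finish while still gripping the yellow knob, holding the bolt started and still, and leave the bottle, the beaker and the blue box where they stand.

Things in the scene. Friction and masses are not known exactly. Their poses are not given: they have to be found in the camera images.
- carrier: Fixed tray carrier: aluminium base plate 12 mm thick, 220 mm (x) by 530 mm (y). Origin on the bench surface straight below the bolt axis; x, y along the plate's sides, z up. On its -y side stands a red tray of clear tubes up to 116 mm high, the nearest 125 mm from the bolt axis (thin leaves to 137 mm); on its +y side sits the gauge.
- boss_top (a point): Point on the vertical bolt axis at the top of the threaded boss, 62 mm above the bench. A steel strap over it, 44 mm wide, top at 70 mm, runs to the tray's rim; a brass bush of 33 mm diameter rises from the strap to 80 mm above the bench.
- clamp_knob: Yellow square knob on the captive steel clamp bolt: 30 mm across flats, 42 mm across corners, 30 mm high, black index line on top along its +x. Grip two opposite flats from above. Origin at its centre, on the bolt axis, 127 mm above the bench less joint bolt_depth; x, y across the flats; its heading is the carrier's heading minus joint bolt_turn. Turns easily (0.03 N m).
- bolt_turn (a joint): Turning of the bolt (rad), growing clockwise from above (forward, tightening); starts near 0. Right-handed thread, pitch 8 mm. At first the bolt rests on top of the boss's first thread; turned backward it climbs slightly and, 0.6 to 2.7 rad from where it stood, drops by up to a whole pitch. Where that is differs from run to run and is not marked.
- bolt_depth (a joint): How far the bolt has sunk (m). About 0.001 at the edge of the drop; starts at 0.001 to 0.0045, is about 0.0083 just after the drop and grows by 0.008 per forward turn (end stop 0.022). Play in the thread 0.0008. Weight and a spring press the bolt down with about 8 N: it sinks by itself unless a firm grip carries it, so grip lightly, or loosen the grip now and then, to let it drop.
- gauge: Fixed round clamp-load gauge, black, 92 mm diameter, 22 mm high, with a white dial facing up; stands on the base plate. Origin at the centre of its underside, 12 mm above the bench; its x axis points to the zero mark and the stop pin.
- gauge_grip (a point): Middle of the bar of the grey reset knob, on the knob's vertical axis at the gauge's centre, 58 mm above the bench. The bar is 42 mm long, 13 mm thick and 26 mm high (45 to 71 mm above the bench); gripped across its thickness from above. A red pointer lies along one end of the bar.
- peak_knob (a joint): Turning of the gauge's reset knob with its red peak pointer (rad): 0 with the pointer against the zero stop, growing clockwise seen from above. The bar and the pointer lie along the gauge's x axis at 0; their heading is the gauge's heading minus this value. Turns stiffly (0.03 N m) and stays where left.
- nutrient_bottle_mid (a point): Amber bottle, 54 mm diameter, 115 mm high, upright on the bench; the point is half-way up. Not to be moved.
- beaker_mid (a point): White beaker, 64 mm across, 70 mm high; the point is half-way up. Not to be moved.
- label_box_mid (a point): Blue box of plant labels, 60 by 90 by 35 mm; the point is at its centre. Not to be moved.

How it is judged:
On the way, in this order (a step that is already met when the one before it is completed fails the run):
1. the peak pointer is back against its zero stop, while the bolt is still undropped (value of joint peak_knob below 0.08 rad and value of joint bolt_depth below 0.0055 m), for 0.2 s.
2. the bolt, turned backward, has dropped over the start of its thread (value of joint bolt_depth between 0.0063 and 0.0105 m and value of joint bolt_turn below -0.5 rad), for 0.1 s.
At the end, for the whole second after the job is handed in: The yellow knob is still gripped by the fingers (more than 1.5 N) and not turning; the bolt has been turned forward one turn from the drop, to within a third of a turn (sunk 13.3 to 18.7 mm); the peak pointer is within 0.08 rad of its zero stop (value of joint bolt_depth between 0.0133 and 0.0187 m and contact force between clamp_knob and the fingers above 1.5 N and velocity of joint bolt_turn between -0.1 and 0.1 rad/s and value of joint peak_knob below 0.08 rad); the arm keeps its last pose, push and grip.
It fails at once if the bolt is turned back more than about half a turn beyond the drop (value of joint bolt_turn below -5.5 rad).
It fails at once if the bottle, the beaker or the blue box is pushed away by more than 25 mm (distance of any of nutrient_bottle_mid, beaker_mid, label_box_mid from where it was at the start of the episode above 0.025 m).
It also fails if it takes over 72 s, if anything falls off the work surface, if the arm or the gripper's body presses on something with over 40 N, if the wrist force passes 120 N, or if a joint passes its speed limit or range.

## Working session

There is one attempt and no reset: what is moved stays moved. The work goes in short steps, Python scripts to look and compute and a tool call to move; the robot and the scene stay as the last step left them, time stands still between calls to the robot, and variables do not carry over. Pictures are saved under pics/ and viewed, and the job is handed in when it is done.

Besides the shell and the picture viewer there is one more tool, called after "Emit:" as a command line: name --argument value ..., lists and objects as JSON in quotes. arm_command: Moves the arm, as the interface text tells. Its arguments: {"type":"object","properties":{"translation":{"type":"array"},"turn":{"type":"array"},"gripper":{"type":"array"},"newtons":{"type":"number"}},"required":["translation","turn","gripper"]}

```bash
mkdir -p pics; ls
python3 - <<'E'
from plant import *
import cv2
s=sense();print(s)
for n in ("top","side","wrist"):
    print(n,camera_params(n)); cv2.imwrite(f"pics/{n}0.png",capture(n))
E
```

```text
pics
{'time_s': 0.0, 'joint_pos': array([ 1.10469924e+00,  1.81545187e-01,  1.60798978e+00, -1.88925827e-06,
        1.35379136e+00, -2.06297469e-01]), 'qvel': array([-0.00051417, -0.00063666, -0.0001226 , -0.00080032, -0.00012133,
       -0.00062516]), 'effort': array([-6.63621249e-04, -4.33875453e+01, -3.41848612e+01,  7.02012819e-02,
        3.85635789e-02, -1.88350314e-04]), 'tcp_pos': array([0.14746429, 0.55525558, 0.25681659]), 'tool_rot': array([-4.06870933e-01, -3.11455800e+00,  2.57127509e-03]), 'contact_force': array([ 0.24701733, -0.32359125,  0.07741986]), 'torque': array([ 0.0095247 , -0.0213094 , -0.06254989]), 'gripper_width': 1.0002971749884804}
top {'fx': 399.2004231009361, 'fy': 399.2004231009361, 'cx': 323.1515087552894, 'cy': 207.53728082286833, 'rvec': array([ 2.13961533, -2.18603201,  0.10385518]), 'tvec': array([-0.02682268,  0.58053002,  0.98589667])}
side {'fx': 512.1282822676042, 'fy': 512.1282822676042, 'cx': 313.76458681484235, 'cy': 206.23100173342186, 'rvec': array([ 2.37022156, -0.66523309,  0.22234092]), 'tvec': array([-0.51767033,  0.26502866,  1.0574094 ])}
wrist {'fx': 304.46136883370036, 'fy': 304.46136883370036, 'cx': 318.1814807011095, 'cy': 201.3768790461475, 'rvec': array([-2.31276829, -1.77611827, -0.23977546]), 'tvec': array([-0.57426822, -0.03576628,  0.39026666])}
```

View pics/top0.png

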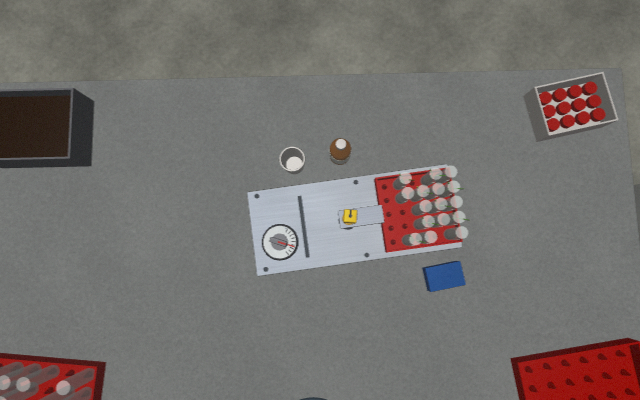

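View pics/side0.png

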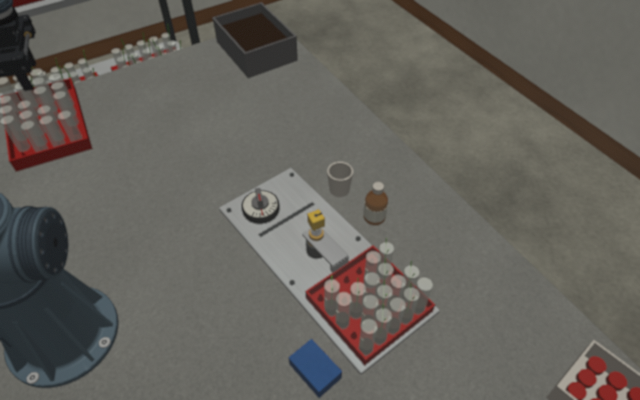

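View pics/wrist0.png

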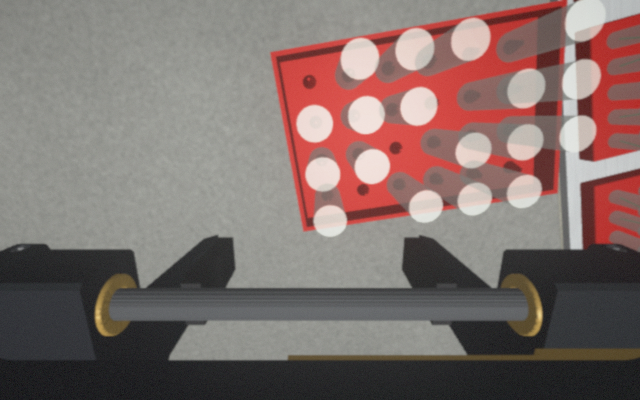

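```bash
cat > h.py <<'E'
import numpy as np, cv2
from plant import *
def P(n):
    c=camera_params(n); R,_=cv2.Rodrigues(c['rvec']); K=np.array([[c['fx'],0,c['cx']],[0,c['fy'],c['cy']],[0,0,1]]); return K,R,np.array(c['tvec'])
def plane(cam,uv,z):
    K,R,t=cam; C=-R.T@t; uv=np.atleast_2d(uv); d=(R.T@np.linalg.inv(K)@np.c_[uv,np.ones(len(uv))].T).T
    return C+d*((z-C[2])/d[:,2])[:,None]
def tri(c1,p1,c2,p2):
    X=cv2.triangulatePoints(c1[0]@np.c_[c1[1],c1[2]],c2[0]@np.c_[c2[1],c2[2]],np.array(p1,float).reshape(2,1),np.array(p2,float).reshape(2,1)); return (X[:3]/X[3]).ravel()
def proj(c,X):
    K,R,t=c; q=K@(R@np.array(X)+t); return q[:2]/q[2]
E
python3 - <<'E'
from h import *
for n in("top","side"):
    im=cv2.imread(f"pics/{n}0.png"); h=cv2.cvtColor(im,cv2.COLOR_BGR2HSV)
    m=cv2.inRange(h,(20,120,100),(35,255,255))
    k,l,st,ce=cv2.connectedComponentsWithStats(m)
    for i in range(1,k):
        if st[i,4]>20: print(n,'yellow',st[i],ce[i], plane(P(n),ce[i],.135))
    x0,y0=(245,180) if n=="top" else (215,165)
    cv2.imwrite(f"pics/{n}0z.png",cv2.resize(im[y0:y0+100,x0:x0+130],None,fx=6,fy=6,interpolation=cv2.INTER_CUBIC))
# plate corners
print(plane(P("top"),[[248,192],[257,276],[280,242]],.012))
E
```

```text
top yellow [343 209  14  16 166] [349.48795181 216.1746988 ] [[ 0.54768408 -0.09963659  0.135     ]]
side yellow [308 210  16  14 146] [315.39041096 216.93150685] [[ 0.54978609 -0.10083149  0.135     ]]
[[0.62681785 0.15598572 0.012     ]
 [0.40993738 0.13323344 0.012     ]
 [0.49510928 0.07369113 0.012     ]]
```

View pics/top0z.png

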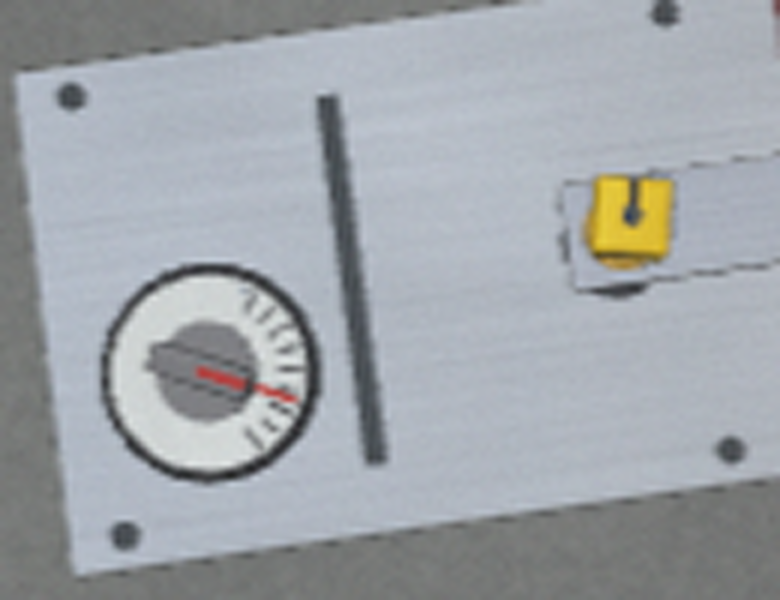

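View pics/side0z.png

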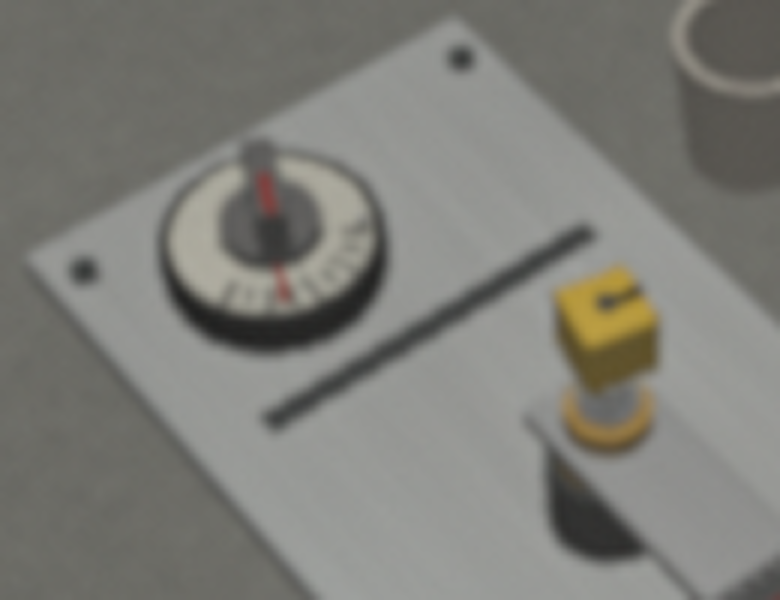

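Run:
```python
from h import *
s=sense();K,R,t=P("wrist");C=-R.T@t
from scipy.spatial.transform import Rotation as Ro
T=Ro.from_rotvec(s['tool_rot']).as_matrix()
print("cam in tool",T.T@(C-s['tcp_pos'])); print("cam z in tool",T.T@R.T)
print(T)
top=P("top"); side=P("side")
z=lambda u,v:(245+(u+.5)/6-.5,180+(v+.5)/6-.5)
zs=lambda u,v:(215+(u+.5)/6-.5,165+(v+.5)/6-.5)
print("gauge ctr",plane(top,z(211,372),.03),plane(side,zs(273,240),.034))
a,b=plane(top,[z(245,383),z(297,400)],.05)[:2]; print("pointer hd",np.arctan2(*(b-a)[1::-1]))
a=plane(top,z(297,400),.036)[0];print(a)
print("knob idx",plane(top,[z(632,215),z(635,180)],.14))
print("tri knob",tri(top,(349.49,216.17),side,(315.39,216.93)))
pl=plane(top,[z(18,72),z(75,573)],.012);d=pl[0]-pl[1];print("carrier hd",np.arctan2(d[1],d[0]),pl)
print("marks",[ (lambda p:np.arctan2(*(p-plane(top,z(211,372),.034)[0])[1::-1]))(plane(top,z(*q),.034)[0]) for q in [(248,298),(297,400),(255,440)]])
```

```text
cam in tool [ 0.06903965  0.00034418 -0.12759584]
cam z in tool [[-1.42759939e-03 -9.63478298e-01 -2.67782621e-01]
 [ 9.99998932e-01 -1.29126746e-03 -6.85218835e-04]
 [ 3.14414493e-04 -2.67783313e-01  9.63479112e-01]]
[[-9.66434548e-01  2.56912288e-01 -5.83336456e-04]
 [ 2.56912828e-01  9.66433816e-01 -1.21623340e-03]
 [ 2.51290771e-04 -1.32527660e-03 -9.99999090e-01]]
gauge ctr [[0.49578477 0.07219271 0.03      ]] [[0.49704518 0.07056745 0.034     ]]
pointer hd -1.905423130215513
[0.48322514 0.03561063 0.036     ]
knob idx [[ 0.54897143 -0.10036658  0.14      ]
 [ 0.56221121 -0.1018698   0.14      ]]
tri knob [ 0.54909375 -0.10025581  0.13459459]
carrier hd 0.11108987532317 [[0.62793987 0.15707324 0.012     ]
 [0.41224303 0.13301245 0.012     ]]
marks [np.float64(-0.4772831043721173), np.float64(-1.9042213184271006), np.float64(-2.57817550556185)]
```

Emit:
arm_command --translation '[[0.0415,-0.0576,-0.0116],[0.0415,-0.0576,-0.0116],[0.0415,-0.0576,-0.0116],[0.0415,-0.0576,-0.0116],[0.0415,-0.0576,-0.0116],[0.0415,-0.0576,-0.0116],[0.0415,-0.0576,-0.0116],[0.0415,-0.0576,-0.0116],[0.0415,-0.0576,-0.0116],[0.0415,-0.0576,-0.0116],[0.0415,-0.0576,-0.0116],[0.0415,-0.0576,-0.0116],[0.0415,-0.0576,-0.0116],[0.0415,-0.0576,-0.0116],[0,0,0]]' --turn '[[0,0,-0.0748],[0,0,-0.0748],[0,0,-0.0748],[0,0,-0.0748],[0,0,-0.0748],[0,0,-0.0748],[0,0,-0.0748],[0,0,-0.0748],[0,0,-0.0748],[0,0,-0.0748],[0,0,-0.0748],[0,0,-0.0748],[0,0,-0.0748],[0,0,-0.0748],[0,0,0]]' --gripper '[-1,-1,-1,-1,-1,-1,-1,-1,-1,-1,-1,-1,-1,-1,-1]'

```text
time_s: 1.65
tcp_pos: [0.4984, 0.068, 0.1596]
tool_rot: [2.566, 1.811, -0.001]
contact_force: [-0.6, -0.1, -0.4]
gripper_width: 0.997
```

```bash
cat >> h.py <<'E'
from scipy.spatial.transform import Rotation as Ro
def st():
    s=sense();T=Ro.from_rotvec(s['tool_rot']).as_matrix()
    print("t",round(s['time_s'],2),"p",np.round(s['tcp_pos'],4),"hy",round(np.arctan2(T[1,1],T[0,1]),4),"tilt",np.round(T[:2,2],4),"q6",round(s['joint_pos'][5],3),"F",np.round(s['contact_force'],2),"M",np.round(s['torque'],3),"w",round(s['gripper_width']*88,1)); return s
E
python3 - <<'E'
from h import *
st(); cv2.imwrite("pics/w1.png",capture("wrist"))
c=P("wrist"); print(proj(c,[.4965,.0715,.034]),proj(c,[.4965,.0715,.071]))
E
```

```text
t 1.65 p [0.4984 0.068  0.1596] hy -0.3414 tilt [ 0.0003 -0.0011] q6 0.242 F [-0.62 -0.07 -0.39] M [-0.022  0.099 -0.022] w 87.8
[317.82935402 198.27332127] [317.72031155 211.13669451]
```

View pics/w1.png

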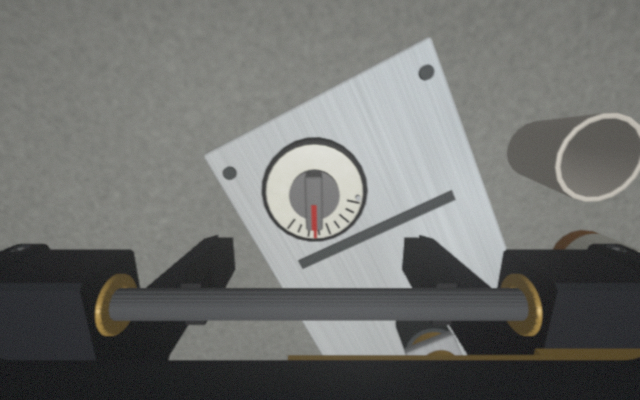

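Run:
```python
from h import *
s=st();c=P("wrist"); im=capture("wrist")
cv2.imwrite("pics/w2.png",cv2.resize(im[110:260,230:430],None,fx=4,fy=4,interpolation=cv2.INTER_CUBIC))
h=cv2.cvtColor(im,cv2.COLOR_BGR2HSV)
g=cv2.cvtColor(im,cv2.COLOR_BGR2GRAY)
m=(g>165).astype(np.uint8); m[:, :255]=0; m[:,372:]=0; m[:130]=0;m[250:]=0
cs,_=cv2.findContours(m,cv2.RETR_EXTERNAL,cv2.CHAIN_APPROX_NONE)
for k in cs:
    if len(k)>60:
        e=cv2.fitEllipse(cv2.convexHull(k)); print(e, plane(c,e[0],.034))
m=cv2.inRange(h,(0,110,90),(8,255,255))|cv2.inRange(h,(172,110,90),(180,255,255)); m[:130]=0;m[260:]=0;m[:,:255]=0;m[:,372:]=0
ys,xs=np.nonzero(m); p=np.c_[xs,ys].astype(np.float32); print(len(p),p.min(0),p.max(0)); print(cv2.fitLine(p,cv2.DIST_L2,0,.01,.01).ravel())
```

```text
t 1.7 p [0.4969 0.07   0.1596] hy -0.3374 tilt [-0.0011  0.    ] q6 0.24 F [-0.92  0.52 -0.27] M [-0.06   0.076  0.012] w 87.9
((307.89483642578125, 183.10195922851562), (135.712158203125, 180.0774688720703), 78.78842163085938) [[0.49298104 0.08687707 0.034     ]]
138 [315. 207.] [319. 238.]
[1.4592920e-02 9.9989355e-01 3.1704349e+02 2.2071739e+02]
```

View pics/w2.png

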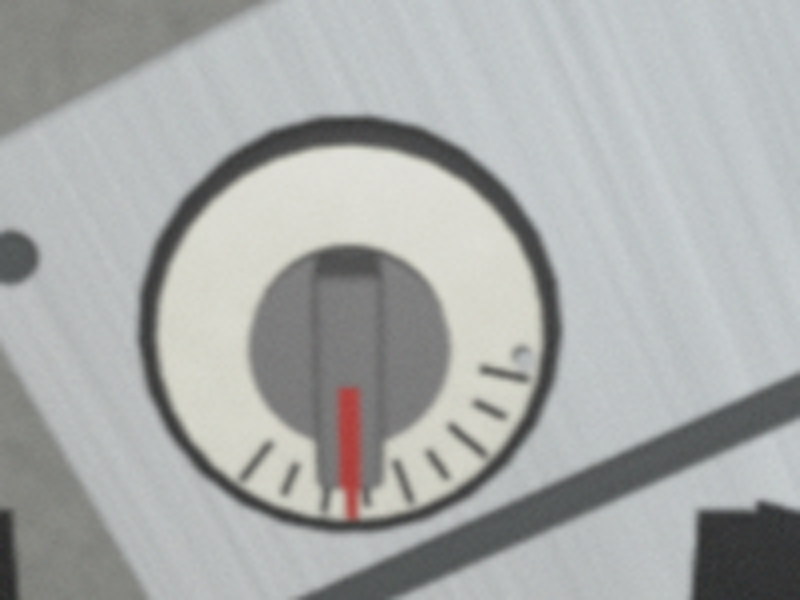

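Run:
```python
from h import *
s=st();c=P("wrist")
z=lambda u,v:(230+(u+.5)/4-.5,110+(v+.5)/4-.5)
C=plane(c,z(350,333),.034)[0]; print("centre",C)
for n,q,h in [("pin",(525,357),.037),("zero",(505,372),.034),("last",(257,460),.034),("ptr tip",(351,515),.04),("ptr in",(349,395),.071)]:
    p=plane(c,z(*q),h)[0]; print(n,p,np.arctan2(p[1]-C[1],p[0]-C[0]),np.hypot(*(p-C)[:2]))
print("bar top ctr", plane(c,z(349,280),.071),plane(c,z(349,490),.071))
# rim circle: outer black at z .034
print(plane(c,[z(140,333),z(558,333),z(350,118),z(350,530)],.034))
```

```text
t 1.75 p [0.496  0.0713 0.1597] hy -0.3349 tilt [-0.0016  0.0004] q6 0.24 F [-0.07  0.18 -0.02] M [-0.122  0.147 -0.04 ] w 88.0
centre [0.49657593 0.07756149 0.034     ]
pin [0.53025352 0.06101635 0.037     ] -0.45664777095970627 0.037522278007433754
zero [0.52532482 0.05832521 0.034     ] -0.5896948932213835 0.0345909349792383
last [0.46765376 0.05709435 0.034     ] -2.5257424800905066 0.035431565814394286
ptr tip [0.48376659 0.04029443 0.04      ] -1.9018633435939807 0.039407013442723966
ptr in [0.49569533 0.07505775 0.071     ] -1.908997334694237 0.002654088513262887
bar top ctr [[0.50288824 0.09554954 0.071     ]] [[0.48945989 0.05729366 0.071     ]]
[[0.45409074 0.0924004  0.034     ]
 [0.53863254 0.06287227 0.034     ]
 [0.51154902 0.12024825 0.034     ]
 [0.48151436 0.03462246 0.034     ]]
```

Run:
```python
from h import *
s=st();c=P("wrist"); im=capture("wrist"); g=cv2.cvtColor(im,cv2.COLOR_BGR2GRAY)
s=st()
def fit(g,c,box,thr,name):
    x0,y0,x1,y1=box
    sub=g[y0:y1,x0:x1]; m=(sub<thr).astype(np.uint8)
    k,l,stt,ce=cv2.connectedComponentsWithStats(m)
    for i in range(1,k):
        if stt[i,4]>60:
            cs,_=cv2.findContours((l==i).astype(np.uint8),cv2.RETR_EXTERNAL,cv2.CHAIN_APPROX_NONE)
            kk=max(cs,key=len)
            if len(kk)<60: continue
            pts=kk[:,0].astype(float)+[x0,y0]; w=plane(c,pts,.034)[:,:2]
            # circle lsq
            A=np.c_[2*w,np.ones(len(w))]; b=(w**2).sum(1); r=np.linalg.lstsq(A,b,rcond=None)[0]
            print(name,stt[i],"c",r[:2],"R",np.sqrt(r[2]+r[0]**2+r[1]**2))
fit(g,c,(260,130,372,245),90,"wrist")
fit(g,c,(260,130,372,245),75,"wrist")
t=cv2.cvtColor(cv2.imread("pics/top0.png"),cv2.COLOR_BGR2GRAY)
fit(t,P("top"),(258,220,302,264),110,"top")
fit(t,P("top"),(258,220,302,264),90,"top")
# wrist white disc
m=cv2.imwrite("pics/w3.png",im)
```

```text
t 1.75 p [0.496  0.0713 0.1597] hy -0.3349 tilt [-0.0016  0.0004] q6 0.24 F [-0.07  0.18 -0.02] M [-0.122  0.147 -0.04 ] w 88.0
t 1.8 p [0.4956 0.0722 0.1599] hy -0.3333 tilt [-0.0014  0.0005] q6 0.24 F [-1.1  -0.16 -0.59] M [-0.07   0.101  0.015] w 87.8
wrist [  7  11 104 103 988] c [0.49739171 0.07606085] R 0.04439739184268967
wrist [  7  11 104 102 635] c [0.49725654 0.07560542] R 0.043567229968983406
top [  4   4  36  37 173] c [0.49569172 0.07259479] R 0.04378967728982286
top [  8   4  32  36 110] c [0.49562109 0.07273521] R 0.043774967087455416
```

```bash
cat > g.py <<'E'
from h import *
def fit(g,c,box,thr,name):
    x0,y0,x1,y1=box
    m=(g[y0:y1,x0:x1]<thr).astype(np.uint8); k,l,stt,ce=cv2.connectedComponentsWithStats(m)
    for i in range(1,k):
        cs,_=cv2.findContours((l==i).astype(np.uint8),cv2.RETR_EXTERNAL,cv2.CHAIN_APPROX_NONE)
        kk=max(cs,key=len)
        if len(kk)<60: continue
        w=plane(c,kk[:,0].astype(float)+[x0,y0],.034)[:,:2]
        A=np.c_[2*w,np.ones(len(w))]; r=np.linalg.lstsq(A,(w**2).sum(1),rcond=None)[0]
        print(name,stt[i],"c",r[:2],"R",np.sqrt(r[2]+r[0]**2+r[1]**2))
E
python3 - <<'E'
from g import *
for i in range(2):
    s=st();c=P("wrist"); im=capture("wrist"); g=cv2.cvtColor(im,cv2.COLOR_BGR2GRAY)
    fit(g,c,(260,130,372,245),85,"wrist")
st()
t=capture("top"); cv2.imwrite("pics/top1.png",t); h=cv2.cvtColor(t,cv2.COLOR_BGR2HSV)
E
```

```text
t 1.8 p [0.4956 0.0722 0.1599] hy -0.3333 tilt [-0.0014  0.0005] q6 0.24 F [-1.1  -0.16 -0.59] M [-0.07   0.101  0.015] w 87.8
wrist [  8  12 104 102 913] c [0.49740202 0.07599367] R 0.04431332720706731
t 1.85 p [0.4955 0.0727 0.1601] hy -0.3324 tilt [-0.001   0.0004] q6 0.24 F [ 0.1  -0.71  1.02] M [-0.07   0.049 -0.033] w 87.9
wrist [  8  12 104 103 906] c [0.49746402 0.07588442] R 0.044298382748634936
t 1.9 p [0.4955 0.073  0.1603] hy -0.3318 tilt [-0.0005  0.0003] q6 0.24 F [-1.14  1.2  -0.01] M [-0.098  0.044  0.019] w 87.7
```

View pics/top1.png

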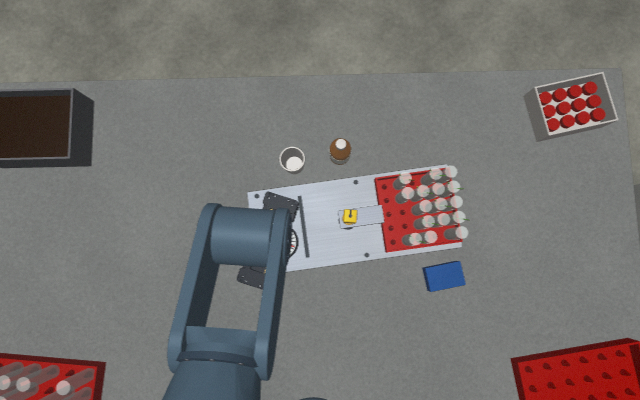

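Run:
```python
from h import *
def wfit(g,c,ctr,thr,name,rmin,rmax,z=.034):
    # radial edge white->black from inside
    pts=[]
    for a in np.arange(0,2*np.pi,.1):
        r=np.arange(rmin,rmax,.25); xs=ctr[0]+r*np.cos(a); ys=ctr[1]+r*np.sin(a)
        v=cv2.remap(g,xs.astype(np.float32)[None],ys.astype(np.float32)[None],cv2.INTER_LINEAR)[0].astype(float)
        i=np.argmin(np.diff(v[::1])) # steepest fall
        pts.append((xs[i],ys[i]))
    w=plane(c,np.array(pts),z)[:,:2]
    for _ in range(4):
        A=np.c_[2*w,np.ones(len(w))]; r=np.linalg.lstsq(A,(w**2).sum(1),rcond=None)[0]
        R=np.sqrt(r[2]+r[0]**2+r[1]**2); e=abs(np.hypot(*(w-r[:2]).T)-R); w=w[e<2.0*max(np.median(e),.0004)]
    print(name,r[:2],R,len(w),np.median(e))
c=P("wrist");im=capture("wrist");g=cv2.cvtColor(im,cv2.COLOR_BGR2GRAY);cv2.imwrite("pics/w4.png",im);st()
wfit(g,c,(318,194),0,"wrist",38,58)
t=cv2.cvtColor(cv2.imread("pics/top0.png"),cv2.COLOR_BGR2GRAY)
wfit(t,P("top"),(280.2,242),0,"top",12,20)
# bar via red pointer
h=cv2.cvtColor(im,cv2.COLOR_BGR2HSV)
m=cv2.inRange(h,(0,110,90),(8,255,255))|cv2.inRange(h,(172,110,90),(180,255,255)); m[:130]=0;m[260:]=0;m[:,:255]=0;m[:,372:]=0
ys,xs=np.nonzero(m); 
for lo in (208,228): 
    k=abs(ys-lo-3)<4; print(xs[k].mean(),ys[k].mean(),plane(c,(xs[k].mean(),ys[k].mean()),.071))
```

```text
t 2.0 p [0.4957 0.0731 0.1605] hy -0.3315 tilt [0.0002 0.0001] q6 0.24 F [-0.63 -0.14  0.58] M [0.002 0.121 0.009] w 88.1
wrist [0.4970309  0.07446814] 0.04115325623924642 63 0.00014625556940518758
top [0.49583565 0.07275978] 0.04090661923652024 46 0.0003266263596022334
320.0 212.17391304347825 [[0.49656392 0.07303072 0.071     ]]
320.0 231.0 [[0.49168118 0.05884144 0.071     ]]
```

Emit:
arm_command --translation '[[0.0013,0.0012,-0.04],[0,0,-0.06],[0,0,-0.04],[0,0,-0.0225],[0,0,0],[0,0,0],[0,0,0],[0,0,0],[0,0,0]]' --turn '[[0,0,0],[0,0,0],[0,0,0],[0,0,0],[0,0,0],[0,0,0],[0,0,0],[0,0,0],[0,0,0]]' --gripper '[-1,-1,-1,-1,0.6,0.7,0.9,0.9,0.9]' --newtons 12

```text
time_s: 2.9
tcp_pos: [0.4977, 0.0725, 0.0637]
tool_rot: [2.559, 1.821, 0.002]
contact_force: [-0.0, -0.8, -0.3]
gripper_width: 0.569
```

Run:
```python
from h import *
st()
```

```text
t 2.9 p [0.4977 0.0725 0.0637] hy -0.3339 tilt [ 0.0017 -0.0002] q6 0.242 F [-0.   -0.76 -0.35] M [-0.043  0.059 -0.001] w 50.1
```

Fingers still closing; wait more.

Emit:
arm_command --translation '[[0,0,0],[0,0,0],[0,0,0],[0,0,0],[0,0,0],[0,0,0],[0,0,0]]' --turn '[[0,0,0],[0,0,0],[0,0,0],[0,0,0],[0,0,0],[0,0,0],[0,0,0]]' --gripper '[1,1,1,1,1,1,1]' --newtons 12

```text
time_s: 3.6
tcp_pos: [0.497, 0.0728, 0.0634]
tool_rot: [-2.559, -1.821, 0.0]
contact_force: [-4.3, 0.7, 7.5]
gripper_width: 0.143
```

Run:
```python
from h import *
st()
```

```text
t 3.6 p [0.497  0.0728 0.0634] hy -0.3338 tilt [-0.0004  0.0002] q6 0.242 F [-4.32  0.66  7.46] M [0.079 0.678 0.038] w 12.6
```

Emit:
arm_command --translation '[[0,0,0],[0,0,0],[0,0,0],[0,0,0],[0,0,0],[0,0,0],[0,0,0],[0,0,0],[0,0,0],[0,0,0],[0,0,0],[0,0,0]]' --turn '[[0,0,0],[0,0,0.08],[0,0,0.08],[0,0,0.08],[0,0,0.08],[0,0,0.08],[0,0,0.08],[0,0,0.08],[0,0,0.08],[0,0,0.08],[0,0,0.08],[0,0,0]]' --gripper '[1,1,1,1,1,1,1,1,1,1,1,1]' --newtons 12

```text
time_s: 4.8
tcp_pos: [0.4989, 0.0734, 0.0634]
tool_rot: [0.995, 2.976, 0.004]
contact_force: [4.7, 6.0, -0.5]
gripper_width: 0.147
```

Run:
```python
from h import *
st()
```

```text
t 4.8 p [0.4989 0.0734 0.0634] hy 0.9257 tilt [0.0042 0.0014] q6 -1.018 F [ 4.72  6.02 -0.54] M [ 0.781 -0.737  0.04 ] w 12.9
```

Emit:
arm_command --translation '[[0,0,0],[0,0,0],[0,0,0],[0,0,0]]' --turn '[[0,0,0.02],[0,0,0.02],[0,0,0],[0,0,0]]' --gripper '[1,1,1,1]'

```text
time_s: 5.2
tcp_pos: [0.4989, 0.0735, 0.0634]
tool_rot: [0.906, 3.004, 0.004]
contact_force: [4.5, 5.9, -0.5]
gripper_width: 0.15
```

Run:
```python
from h import *
st()
```

```text
t 5.2 p [0.4989 0.0735 0.0634] hy 0.9851 tilt [0.0043 0.0015] q6 -1.077 F [ 4.53  5.86 -0.55] M [ 0.865 -0.752 -0.008] w 13.2
```

Emit:
arm_command --translation '[[0,0,0],[0,0,0],[0,0,0],[0,0,0]]' --turn '[[0,0,0.02],[0,0,0.02],[0,0,0],[0,0,0]]' --gripper '[1,1,1,1]'

```text
time_s: 5.6
tcp_pos: [0.499, 0.0734, 0.0635]
tool_rot: [0.812, 3.031, 0.004]
contact_force: [5.3, 5.5, -1.2]
gripper_width: 0.15
```

Run:
```python
from h import *
st()
```

```text
t 5.6 p [0.499  0.0734 0.0635] hy 1.0472 tilt [0.0046 0.0016] q6 -1.14 F [ 5.35  5.51 -1.18] M [ 0.89  -0.796 -0.24 ] w 13.2
```

Emit:
arm_command --translation '[[0,0,0],[0,0,0],[0,0,0],[0,0,0],[0,0,0.05],[0,0,0.08],[0,0,0.05],[0,0,0],[0,0,0]]' --turn '[[0,0,0],[0,0,0],[0,0,0],[0,0,0],[0,0,0],[0,0,0],[0,0,0],[0,0,0],[0,0,0]]' --gripper '[0,0,0,0,0,0,0,0,0]'

```text
time_s: 6.5
tcp_pos: [0.4969, 0.0724, 0.1708]
tool_rot: [0.811, 3.035, -0.0]
contact_force: [0.0, 0.5, 0.7]
gripper_width: 0.5
```

Run:
```python
from h import *
st(); c=P("wrist"); im=capture("wrist"); st()
cv2.imwrite("pics/w5.png",cv2.resize(im[100:260,230:430],None,fx=4,fy=4,interpolation=cv2.INTER_CUBIC))
np.savez("c5.npz",K=c[0],R=c[1],t=c[2])
```

```text
t 6.5 p [0.4969 0.0724 0.1708] hy 1.0483 tilt [ 0.0004 -0.0003] q6 -1.14 F [0.02 0.48 0.73] M [-0.039  0.043  0.052] w 44.0
t 6.55 p [0.4961 0.0725 0.1696] hy 1.0483 tilt [-0.002  -0.0001] q6 -1.14 F [ 0.27 -0.15  0.21] M [-0.042  0.03   0.003] w 43.9
```

View pics/w5.png

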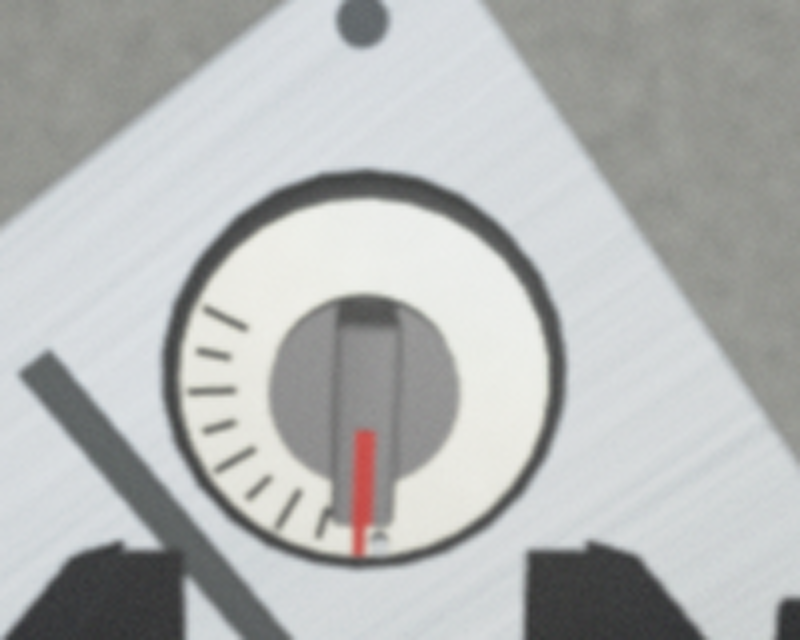

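Run:
```python
from h import *
d=np.load("c5.npz"); c=(d['K'],d['R'],d['t'])
z=lambda u,v:(230+(u+.5)/4-.5,100+(v+.5)/4-.5)
C=plane(c,z(364,379),.034)[0]; print(C)
for n,q,h in [("pin",(380,541),.037),("m1 out",(320,537),.034),("m1",(329,510),.034),("m2 out",(280,528),.034),("m2",(298,492),.034),("m8 o",(207,308),.034),("tip",(358,552),.036)]:
    p=plane(c,z(*q),h)[0]; print(n,np.arctan2(p[1]-C[1],p[0]-C[0]),np.hypot(*(p-C)[:2]))
a,b=plane(c,[z(366,435),z(361,520)],.071); print("ptr hd",np.arctan2(*(b-a)[1::-1]))
a,b=plane(c,[z(336,330),z(333,515)],.071); print("bar L",np.arctan2(*(b-a)[1::-1]))
a,b=plane(c,[z(400,330),z(394,515)],.071); print("bar R",np.arctan2(*(b-a)[1::-1]))
```

```text
[0.49622471 0.07539187 0.034     ]
pin -0.4250187862455371 0.03782164050280564
m1 out -0.7856395073330931 0.03918068535467547
m1 -0.7753853733715715 0.032192935465306625
m2 out -1.0224711751262208 0.040552464377403855
m2 -1.0375346846278481 0.030751807422480695
m8 o -2.530738853330238 0.03820128603100317
tip -0.5561936661639504 0.040784012583649526
ptr hd -0.5776135473237285
bar L -0.5438664481005648
bar R -0.5456603627595976
```

Emit:
arm_command --translation '[[0.0098,-0.0319,0.0093],[0.0098,-0.0319,0.0093],[0.0098,-0.0319,0.0093],[0.0098,-0.0319,0.0093],[0.0098,-0.0319,0.0093],[0.0098,-0.0319,0.0093],[0.0098,-0.0319,0.0093],[0.0098,-0.0319,0.0093],[0.0098,-0.0319,0.0093],[0,0,0],[0,0,0],[0,0,0]]' --turn '[[0,0,-0.0815],[0,0,-0.0815],[0,0,-0.0815],[0,0,-0.0815],[0,0,-0.0815],[0,0,-0.0815],[0,0,-0.0815],[0,0,-0.0815],[0,0,-0.0815],[0,0,0],[0,0,0],[0,0,0]]' --gripper '[-1,-1,-1,-1,-1,-1,-1,-1,-1,-1,-1,-1]'

```text
time_s: 7.75
tcp_pos: [0.549, -0.0987, 0.2194]
tool_rot: [-2.329, -2.104, 0.002]
contact_force: [0.1, 0.5, 0.2]
gripper_width: 1.004
```

```bash
cat > k.py <<'E'
from h import *
def knob(name):
    s=st(); c=P("wrist"); im=capture("wrist")
    cv2.imwrite(f"pics/{name}.png",im)
    h=cv2.cvtColor(im,cv2.COLOR_BGR2HSV); m=cv2.inRange(h,(20,120,120),(35,255,255))
    m=cv2.morphologyEx(m,cv2.MORPH_CLOSE,np.ones((15,15)))
    cs,_=cv2.findContours(m,cv2.RETR_EXTERNAL,cv2.CHAIN_APPROX_NONE)
    k=max(cs,key=cv2.contourArea); r=cv2.minAreaRect(k); print(r)
    b=cv2.boxPoints(r); w=plane(c,b,.139); print(w[:,:2].round(4).tolist(), "ctr",w.mean(0), "sides",np.linalg.norm(np.diff(w,axis=0),axis=1), "hd",[round(float(np.arctan2(*(w[(i+1)%4]-w[i])[1::-1])),3) for i in range(4)])
    x,y,W,H=cv2.boundingRect(k); 
    cv2.imwrite(f"pics/{name}z.png",cv2.resize(im[max(0,y-20):y+H+20,max(0,x-30):x+W+30],None,fx=4,fy=4,interpolation=cv2.INTER_CUBIC)); print(x-30,y-20)
E
python3 - <<'E'
from k import *
knob("k1")
E
```

```text
t 7.75 p [ 0.549  -0.0987  0.2194] hy -0.1014 tilt [-0.0028  0.0013] q6 -0.289 F [0.1  0.5  0.16] M [-0.086  0.04  -0.004] w 88.3
((320.5, 205.5), (55.0, 39.0), 90.0)
[[0.5394, -0.0694], [0.5664, -0.0721], [0.563, -0.1128], [0.5346, -0.1099]] ctr [ 0.55084294 -0.09104867  0.139     ] sides [0.02707873 0.04080077 0.02847432] hd [-0.102, -1.655, 3.04, 1.453]
271 158
```

View pics/k1.png

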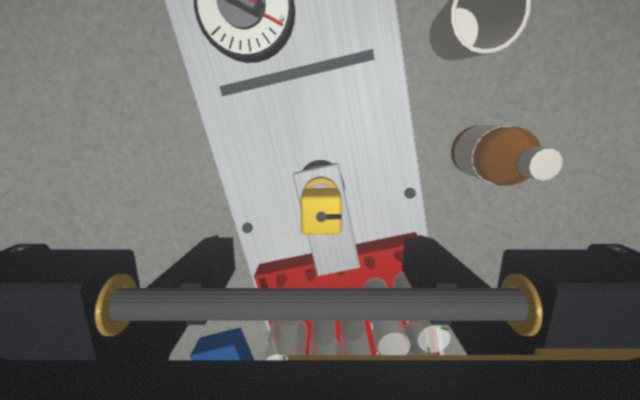

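View pics/k1z.png

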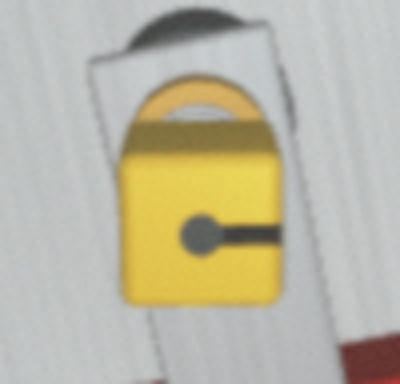

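Run:
```python
from h import *
st(); c=P("wrist")
z=lambda u,v:(271+(u+.5)/4-.5,158+(v+.5)/4-.5)
for h in (.137,.141): 
  q=plane(c,[z(120,153),z(282,153),z(282,305),z(120,305)],h); print(h,q.mean(0),np.linalg.norm(np.diff(q,axis=0),axis=1),plane(c,z(201,235),h))
```

```text
t 7.8 p [ 0.5492 -0.0986  0.2197] hy -0.1015 tilt [-0.0022  0.0011] q6 -0.289 F [ 0.12 -0.72 -0.05] M [-0.085  0.029 -0.005] w 87.8
0.137 [ 0.55060273 -0.09853006  0.137     ] [0.02889947 0.028999   0.02993037] [[ 0.55051552 -0.09941761  0.137     ]]
0.141 [ 0.55070921 -0.09722651  0.141     ] [0.02835007 0.0284477  0.02936137] [[ 0.55062366 -0.09809719  0.141     ]]
```

Emit:
arm_command --translation '[[0.001,-0.001,-0.05],[0,0,-0.06],[0,0,-0.04],[0,0,-0.013],[0,0,0],[0,0,0],[0,0,0],[0,0,0],[0,0,0],[0,0,0],[0,0,0],[0,0,0],[0,0,0],[0,0,0]]' --turn '[[0,0,0],[0,0,0],[0,0,0],[0,0,0],[0,0,0],[0,0,0],[0,0,0],[0,0,0],[0,0,0],[0,0,0],[0,0,0],[0,0,0],[0,0,0],[0,0,0]]' --gripper '[-1,-1,-1,-1,0,0.4,1,1,1,1,1,1,1,1]' --newtons 4

```text
time_s: 9.2
tcp_pos: [0.5505, -0.1003, 0.1233]
tool_rot: [-2.334, -2.103, 0.0]
contact_force: [-1.9, -0.1, 2.1]
gripper_width: 0.337
```

Run:
```python
from h import *
st(); im=capture("wrist"); cv2.imwrite("pics/k2.png",im)
im=capture("side"); cv2.imwrite("pics/s2.png",cv2.resize(im[180:280,250:380],None,fx=6,fy=6,interpolation=cv2.INTER_CUBIC))
```

```text
t 9.2 p [ 0.5505 -0.1003  0.1233] hy -0.1037 tilt [-0.0002 -0.    ] q6 -0.288 F [-1.94 -0.13  2.14] M [-0.114  0.355  0.048] w 29.6
```

View pics/k2.png

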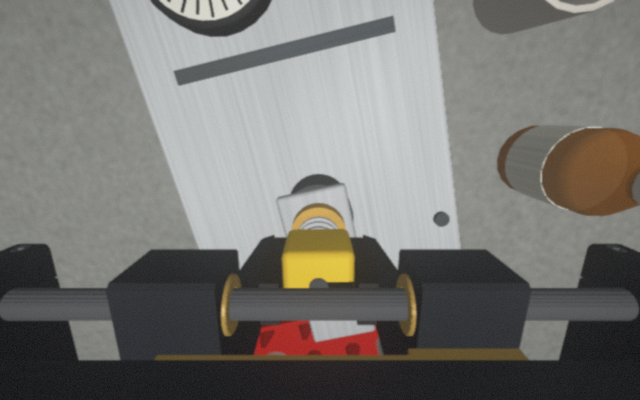

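View pics/s2.png

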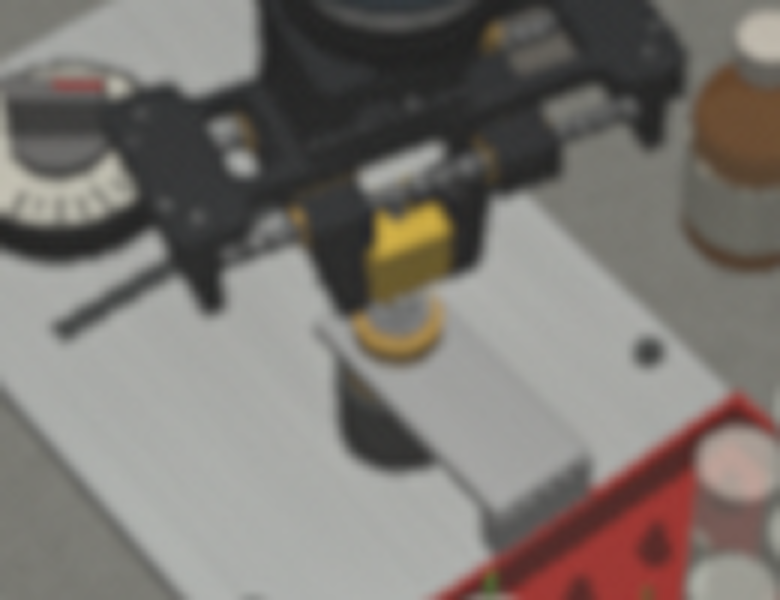

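```bash
cat > kk.py <<'E'
from h import *
def edges(im):
    h=cv2.cvtColor(im,cv2.COLOR_BGR2HSV)[:,300:336]; col=np.median(h,axis=1)
    r=[y for y in range(190,300) if 18<=col[y,0]<=35 and col[y,1]>110]
    v=col[:,2].astype(float); 
    # top/front boundary: value jump
    k=cv2.GaussianBlur(v[None],(5,1),0)[0]
    return col, k
def look(name):
    st(); im=capture("wrist"); cv2.imwrite(f"pics/{name}.png",im)
    col,k=edges(im); d=np.diff(k[215:285]); 
    print("rise rows (dark->bright top):",215+int(np.argmax(d)), "profile",k[210:275:2].astype(int).tolist())
    h=cv2.cvtColor(im,cv2.COLOR_BGR2HSV)
    m=cv2.inRange(h[200:300,260:380],(22,150,150),(35,255,255)); ys,xs=np.nonzero(m); print("bright yellow rows",ys.min()+200 if len(ys) else None,"n",len(ys), "xw",xs.min()+260,xs.max()+260)
E
python3 - <<'E'
from kk import *
im=cv2.imread("pics/k2.png"); col,k=edges(im)
for y in range(205,292,3): print(y,col[y].astype(int),end=' ')
h=cv2.cvtColor(im,cv2.COLOR_BGR2HSV)
m=cv2.inRange(h[200:300,260:380],(22,150,150),(35,255,255)); ys,xs=np.nonzero(m); print("bright",ys.min()+200,len(ys),xs.min()+260,xs.max()+260)
E
```

```text
205 [ 20  78 128] 208 [ 20 123 162] 211 [ 20 137 206] 214 [ 20 137 205] 217 [ 20 127 190] 220 [ 70   6 187] 223 [ 90   3 172] 226 [ 90   3 169] 229 [ 23  68 143] 232 [ 23 147 128] 235 [ 23 150 129] 238 [ 23 152 130] 241 [ 23 153 131] 244 [ 23 156 132] 247 [ 23 158 134] 250 [ 23 163 146] 253 [ 23 176 194] 256 [ 24 177 216] 259 [ 24 176 224] 262 [ 25 176 226] 265 [ 25 177 225] 268 [ 25 178 225] 271 [ 24 179 224] 274 [ 24 180 224] 277 [ 24 179 223] 280 [ 24 178 221] 283 [24 78 88] 286 [24 27 88] 289 [20 27 67] bright 250 2300 282 353
```

Emit:
arm_command --translation '[[0,0,0],[0,0,0],[0,0,0],[0,0,0],[0,0,0]]' --turn '[[0,0,0.07],[0,0,0.07],[0,0,0.07],[0,0,0.07],[0,0,0]]' --gripper '[1,1,1,1,1]'

```text
time_s: 9.8
tcp_pos: [0.5509, -0.1003, 0.1235]
tool_rot: [1.817, 2.562, 0.001]
contact_force: [-0.7, 0.5, 3.2]
gripper_width: 0.338
```

Run:
```python
from kk import *
look("k3")
```

```text
t 9.8 p [ 0.5509 -0.1003  0.1235] hy 0.3369 tilt [ 0.0007 -0.0001] q6 -0.729 F [-0.74  0.54  3.24] M [-0.078  0.176 -0.054] w 29.7
rise rows (dark->bright top): 251 profile [200, 208, 206, 200, 187, 184, 174, 178, 171, 152, 131, 123, 123, 124, 125, 125, 126, 127, 128, 130, 142, 170, 199, 214, 221, 225, 226, 226, 225, 225, 225, 225, 225]
bright yellow rows 251 n 2306 xw 284 355
```

View pics/k3.png

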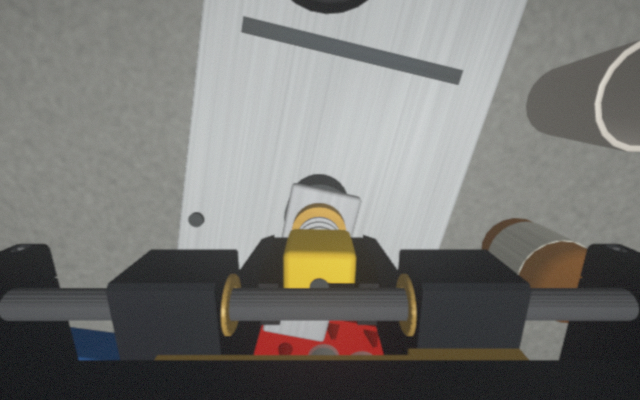

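Emit:
arm_command --translation '[[0,0,0],[0,0,0],[0,0,0],[0,0,0]]' --turn '[[0,0,0.07],[0,0,0.07],[0,0,0.05],[0,0,0]]' --gripper '[1,1,1,1]' --newtons 3

```text
time_s: 10.25
tcp_pos: [0.5511, -0.1003, 0.1235]
tool_rot: [1.42, 2.801, 0.001]
contact_force: [1.0, 1.1, 3.1]
gripper_width: 0.356
```

Run:
```python
from kk import *
look("k4")
```

```text
t 10.25 p [ 0.5511 -0.1003  0.1235] hy 0.6324 tilt [ 0.0012 -0.0002] q6 -1.025 F [0.97 1.11 3.06] M [ 0.063 -0.149 -0.03 ] w 31.3
rise rows (dark->bright top): 251 profile [200, 207, 205, 200, 188, 186, 176, 179, 169, 144, 126, 120, 120, 120, 121, 122, 122, 123, 124, 126, 139, 169, 197, 213, 220, 225, 226, 226, 226, 225, 225, 225, 224]
bright yellow rows 249 n 2325 xw 285 358
```

Emit:
arm_command --translation '[[0,0,0],[0,0,0],[0,0,0],[0,0,0]]' --turn '[[0,0,0],[0,0,0.07],[0,0,0.07],[0,0,0]]' --gripper '[1,1,1,1]' --newtons 5

```text
time_s: 10.7
tcp_pos: [0.5512, -0.1002, 0.1237]
tool_rot: [1.103, 2.941, 0.001]
contact_force: [2.0, 2.1, 3.8]
gripper_width: 0.357
```

Run:
```python
from kk import *
look("k5")
```

```text
t 10.7 p [ 0.5512 -0.1002  0.1237] hy 0.8533 tilt [0.0013 0.0001] q6 -1.246 F [2.02 2.13 3.8 ] M [ 0.353 -0.202  0.039] w 31.4
rise rows (dark->bright top): 252 profile [204, 212, 211, 207, 196, 193, 179, 181, 179, 154, 131, 120, 119, 119, 119, 119, 120, 121, 122, 123, 131, 157, 188, 210, 220, 226, 228, 229, 228, 228, 228, 227, 227]
bright yellow rows 250 n 2297 xw 285 358
```

Emit:
arm_command --translation '[[0,0,0],[0,0,0],[0,0,0],[0,0,0]]' --turn '[[0,0,0.07],[0,0,0.07],[0,0,0.05],[0,0,0]]' --gripper '[1,1,1,1]' --newtons 6

```text
time_s: 11.15
tcp_pos: [0.5513, -0.1, 0.1239]
tool_rot: [0.655, 3.071, 0.001]
contact_force: [1.6, 3.8, 6.6]
gripper_width: 0.353
```

Run:
```python
from kk import *
look("k6")
```

```text
t 11.15 p [ 0.5513 -0.1     0.1239] hy 1.1507 tilt [0.0016 0.0002] q6 -1.543 F [1.63 3.75 6.58] M [ 0.58  -0.236  0.019] w 31.1
rise rows (dark->bright top): 253 profile [209, 218, 216, 211, 203, 202, 192, 189, 190, 168, 142, 125, 123, 122, 122, 123, 123, 123, 123, 123, 127, 147, 180, 208, 222, 230, 234, 234, 234, 233, 233, 233, 232]
bright yellow rows 251 n 2291 xw 286 358
```

View pics/k6.png

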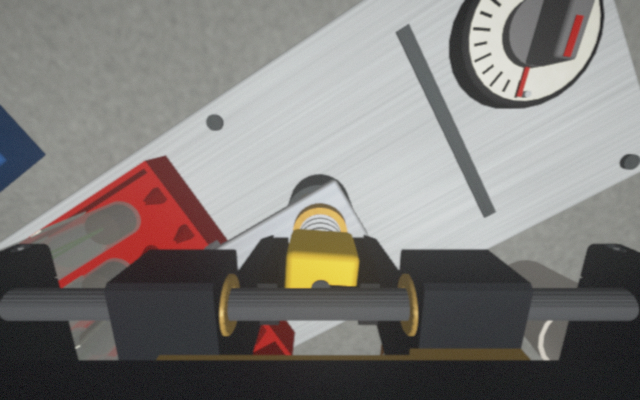

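Emit:
arm_command --translation '[[-0.0017,0.0015,0],[0,0,0],[0,0,0],[0,0,0],[0,0,0]]' --turn '[[0,0,0],[0,0,0],[0,0,0],[0,0,0],[0,0,0]]' --gripper '[0.2,0.2,1,1,1]' --newtons 6

```text
time_s: 11.7
tcp_pos: [0.549, -0.0988, 0.1226]
tool_rot: [-0.652, -3.072, -0.001]
contact_force: [0.0, 3.0, -1.5]
gripper_width: 0.348
```

Run:
```python
from kk import *
look("k7")
```

```text
t 11.7 p [ 0.549  -0.0988  0.1226] hy 1.1523 tilt [-0.0014  0.0011] q6 -1.544 F [ 0.01  3.   -1.48] M [ 0.465 -0.065 -0.016] w 30.6
rise rows (dark->bright top): 260 profile [139, 138, 185, 215, 217, 214, 207, 195, 197, 184, 186, 187, 169, 147, 126, 121, 122, 122, 122, 122, 122, 122, 122, 123, 129, 155, 187, 211, 223, 230, 233, 233, 233]
bright yellow rows 259 n 1962 xw 285 358
```

Emit:
arm_command --translation '[[0,0.001,0],[0,0,0],[0,0,0],[0,0,0],[0,0,0],[0,0,0],[0,0,0]]' --turn '[[0,0,0.07],[0,0,0.07],[0,0,0.06],[0,0,0],[0,0,0],[0,0,0],[0,0,0]]' --gripper '[1,1,1,0.2,0.2,1,1]' --newtons 6

```text
time_s: 12.45
tcp_pos: [0.5497, -0.0989, 0.1234]
tool_rot: [0.165, 3.137, -0.0]
contact_force: [0.4, 0.3, 0.9]
gripper_width: 0.346
```

Run:
```python
from kk import *
look("k8")
```

```text
t 12.45 p [ 0.5497 -0.0989  0.1234] hy 1.4657 tilt [ 0.0004 -0.0003] q6 -1.856 F [0.38 0.28 0.86] M [-0.001 -0.034 -0.019] w 30.4
rise rows (dark->bright top): 259 profile [137, 181, 218, 223, 219, 215, 209, 208, 200, 195, 199, 182, 165, 135, 126, 126, 126, 126, 125, 125, 125, 125, 126, 130, 151, 184, 211, 225, 234, 237, 238, 237, 237]
bright yellow rows 257 n 2079 xw 284 356
```

View pics/k8.png

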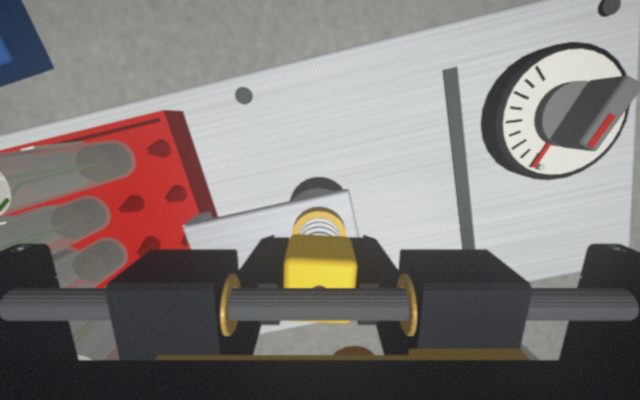

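Emit:
arm_command --translation '[[0,0,0],[0,0,0],[0,0,0],[0,0,0],[0,0,0],[0,0,0],[0,0,0]]' --turn '[[0,0,0.07],[0,0,0.07],[0,0,0.06],[0,0,0],[0,0,0],[0,0,0],[0,0,0]]' --gripper '[1,1,1,0.2,0.2,1,1]' --newtons 6

```text
time_s: 13.2
tcp_pos: [0.5496, -0.0989, 0.1232]
tool_rot: [0.328, -3.124, 0.001]
contact_force: [1.1, -0.5, 0.0]
gripper_width: 0.344
```

Run:
```python
from kk import *
look("k9")
```

```text
t 13.2 p [ 0.5496 -0.0989  0.1232] hy 1.7799 tilt [ 0.     -0.0003] q6 -2.17 F [ 1.07 -0.46  0.03] M [-0.12   0.016  0.016] w 30.3
rise rows (dark->bright top): 260 profile [136, 171, 216, 226, 224, 222, 216, 213, 210, 201, 210, 199, 181, 151, 130, 129, 129, 129, 129, 128, 128, 128, 128, 130, 142, 171, 202, 222, 233, 239, 240, 240, 240]
bright yellow rows 259 n 2047 xw 283 355
```

Emit:
arm_command --translation '[[0,0,0],[0,0,0],[0,0,0],[0,0,0],[0,0,0],[0,0,0],[0,0,0]]' --turn '[[0,0,0.07],[0,0,0.07],[0,0,0.06],[0,0,0],[0,0,0],[0,0,0],[0,0,0]]' --gripper '[1,1,1,0.2,0.2,1,1]' --newtons 6

```text
time_s: 13.95
tcp_pos: [0.5498, -0.099, 0.1234]
tool_rot: [-0.813, 3.034, -0.001]
contact_force: [0.5, -2.0, 0.0]
gripper_width: 0.338
```

Run:
```python
from kk import *
look("k10")
```

```text
t 13.95 p [ 0.5498 -0.099   0.1234] hy 2.0941 tilt [ 0.0006 -0.0005] q6 -2.484 F [ 0.46 -2.02  0.04] M [-0.115 -0.099 -0.024] w 29.8
rise rows (dark->bright top): 251 profile [142, 186, 224, 228, 224, 223, 213, 212, 212, 191, 156, 133, 132, 132, 131, 131, 131, 131, 132, 134, 149, 181, 212, 230, 240, 242, 243, 242, 242, 242, 242, 242, 241]
bright yellow rows 250 n 2147 xw 284 352
```

View pics/k10.png

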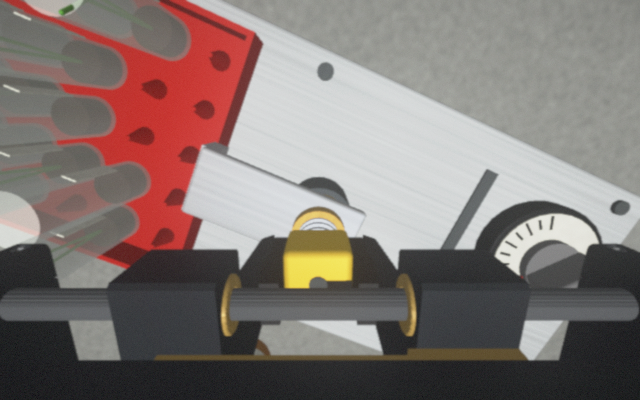

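Run:
```python
from h import *
st();c=P("wrist")
for z in (.142,.140,.138,.133,.131):
    # top front edge: point on knob side facing camera: axis + 15mm along tool x
    s=sense();T=Ro.from_rotvec(s['tool_rot']).as_matrix(); p=np.array([.5497,-.0992,0])+.015*T[:,0]; p[2]=z; b=p.copy(); b[2]=z-.03
    print(z,proj(c,p),proj(c,b))
```

```text
t 14.0 p [ 0.5498 -0.099   0.1234] hy 2.0944 tilt [ 0.0005 -0.0004] q6 -2.485 F [ 0.4  -1.32  0.68] M [-0.169 -0.101  0.028] w 30.1
0.142 [316.87997912 258.42522927] [317.19308223 230.80310058]
0.14 [316.90549538 256.1741709 ] [317.20967093 229.33963698]
0.138 [316.93021355 253.99352011] [317.22583935 227.91324954]
0.133 [316.98875383 248.82906423] [317.26452334 224.50052666]
0.131 [317.01095476 246.87048603] [317.27934003 223.19338997]
```

Emit:
arm_command --translation '[[0,0,0],[0,0,-0.00027],[0,0,-0.00027],[0,0,-0.00027],[0,0,-0.00027],[0,0,-0.00027],[0,0,-0.00027],[0,0,-0.00027],[0,0,-0.00027],[0,0,-0.00027],[0,0,-0.00027],[0,0,-0.00027],[0,0,-0.00027],[0,0,0]]' --turn '[[0,0,0],[0,0,-0.08],[0,0,-0.08],[0,0,-0.08],[0,0,-0.08],[0,0,-0.08],[0,0,-0.08],[0,0,-0.08],[0,0,-0.08],[0,0,-0.08],[0,0,-0.08],[0,0,-0.08],[0,0,-0.08],[0,0,0]]' --gripper '[1,1,1,1,1,1,1,1,1,1,1,1,1,1]' --newtons 8

```text
time_s: 15.4
tcp_pos: [0.55, -0.0983, 0.1215]
tool_rot: [1.485, 2.768, 0.002]
contact_force: [2.6, 1.1, 0.3]
gripper_width: 0.342
```

Run:
```python
from kk import *
look("k11")
```

```text
t 15.4 p [ 0.55   -0.0983  0.1215] hy 0.5858 tilt [0.0012 0.0006] q6 -0.976 F [2.6  1.15 0.35] M [ 0.283 -0.429 -0.074] w 30.1
rise rows (dark->bright top): 251 profile [126, 148, 188, 204, 205, 203, 191, 184, 178, 158, 132, 118, 118, 119, 120, 121, 121, 122, 123, 127, 145, 178, 203, 216, 223, 226, 226, 226, 225, 225, 224, 224, 223]
bright yellow rows 251 n 2101 xw 285 353
```

View pics/k11.png

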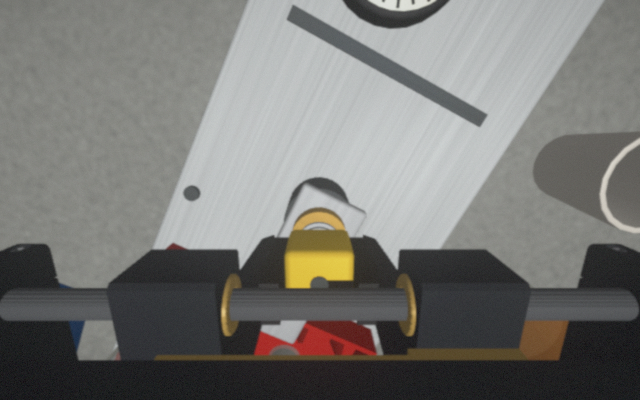

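Emit:
arm_command --translation '[[0,0,-0.00027],[0,0,-0.00027],[0,0,-0.00027],[0,0,-0.00027],[0,0,-0.00027],[0,0,-0.00027],[0,0,-0.00027],[0,0,-0.00027],[0,0,-0.00027],[0,0,-0.00027],[0,0,-0.00027],[0,0,-0.00027],[0,0,-0.00027],[0,0,0]]' --turn '[[0,0,-0.08],[0,0,-0.08],[0,0,-0.08],[0,0,-0.08],[0,0,-0.08],[0,0,-0.08],[0,0,-0.08],[0,0,-0.08],[0,0,-0.08],[0,0,-0.08],[0,0,-0.08],[0,0,-0.08],[0,0,-0.08],[0,0,0]]' --gripper '[1,1,1,1,1,1,1,1,1,1,1,1,1,1]' --newtons 8

```text
time_s: 16.85
tcp_pos: [0.5505, -0.0986, 0.1194]
tool_rot: [3.034, 0.814, 0.003]
contact_force: [4.2, 1.4, -1.6]
gripper_width: 0.337
```

Run:
```python
from kk import *
look("k12")
```

```text
t 16.85 p [ 0.5505 -0.0986  0.1194] hy -1.0464 tilt [0.0023 0.0001] q6 0.656 F [ 4.17  1.4  -1.56] M [ 0.182 -0.665 -0.089] w 29.7
rise rows (dark->bright top): 249 profile [139, 159, 198, 212, 213, 207, 195, 194, 179, 155, 140, 138, 139, 140, 140, 141, 142, 143, 146, 162, 194, 217, 225, 230, 232, 232, 232, 232, 232, 232, 232, 231, 231]
bright yellow rows 247 n 2273 xw 285 353
```

Emit:
arm_command --translation '[[0,0,-0.00027],[0,0,-0.00027],[0,0,-0.00027],[0,0,-0.00027],[0,0,-0.00027],[0,0,-0.00027],[0,0,-0.00027],[0,0,-0.00027],[0,0,-0.00027],[0,0,-0.00027],[0,0,-0.00027],[0,0,-0.00027],[0,0,-0.00027],[0,0,0]]' --turn '[[0,0,-0.08],[0,0,-0.08],[0,0,-0.08],[0,0,-0.08],[0,0,-0.08],[0,0,-0.08],[0,0,-0.08],[0,0,-0.08],[0,0,-0.08],[0,0,-0.08],[0,0,-0.08],[0,0,-0.08],[0,0,-0.04],[0,0,0]]' --gripper '[1,1,1,1,1,1,1,1,1,1,1,1,1,1]' --newtons 8

```text
time_s: 18.3
tcp_pos: [0.5505, -0.099, 0.1175]
tool_rot: [-2.723, 1.566, -0.004]
contact_force: [5.3, 0.5, -0.2]
gripper_width: 0.34
```

Run:
```python
from kk import *
look("k13")
```

```text
t 18.3 p [ 0.5505 -0.099   0.1175] hy -2.6146 tilt [ 0.0023 -0.0006] q6 2.224 F [ 5.26  0.5  -0.22] M [ 0.145 -0.785  0.023] w 30.0
rise rows (dark->bright top): 249 profile [149, 136, 178, 218, 225, 222, 211, 209, 189, 160, 132, 127, 127, 127, 127, 126, 126, 127, 128, 140, 172, 205, 222, 232, 237, 238, 237, 237, 237, 237, 237, 236, 236]
bright yellow rows 249 n 2194 xw 284 351
```

Emit:
arm_command --translation '[[0.001,0,0],[0,0,0],[0,0,0],[0,0,0],[0,0,0],[0,0,0],[0,0,0],[0,0,0],[0,0,0],[0,0,0],[0,0,0],[0,0,0],[0,0,0],[0,0,0],[0,0,0],[0,0,0]]' --turn '[[0,0,0],[0,0,0],[0,0,0],[0,0,0],[0,0,0.1],[0,0,0.09],[0,0,0.09],[0,0,0.09],[0,0,0.09],[0,0,0.09],[0,0,0.09],[0,0,0.09],[0,0,0.09],[0,0,0.09],[0,0,0.09],[0,0,0]]' --gripper '[-0.35,-0.35,-0.35,-0.35,-0.35,-0.35,-0.35,-0.35,-0.35,-0.35,-0.35,-0.35,-0.35,-0.35,-0.35,-0.35]'

```text
time_s: 19.95
tcp_pos: [0.5499, -0.0987, 0.1169]
tool_rot: [-3.036, -0.806, 0.001]
contact_force: [0.4, -0.1, -0.7]
gripper_width: 0.675
```

Run:
```python
from kk import *
look("k14")
```

```text
t 19.95 p [ 0.5499 -0.0987  0.1169] hy -1.0517 tilt [-0.0006  0.0002] q6 0.662 F [ 0.39 -0.09 -0.72] M [-0.046  0.169 -0.022] w 59.4
rise rows (dark->bright top): 248 profile [133, 150, 188, 204, 204, 195, 186, 179, 159, 142, 134, 135, 136, 137, 138, 139, 139, 140, 143, 165, 197, 216, 223, 227, 228, 229, 228, 228, 228, 228, 227, 227, 226]
bright yellow rows 247 n 2448 xw 286 352
```

View pics/k14.png

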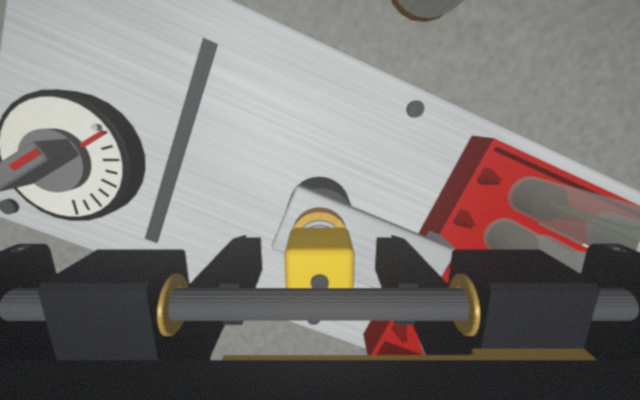

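Emit:
arm_command --translation '[[0,0,0],[0,0,0],[0,0,0],[0,0,0],[0,0,0],[0,0,0],[0,0,-0.00027],[0,0,-0.00027],[0,0,-0.00027],[0,0,-0.00027],[0,0,-0.00027],[0,0,-0.00027],[0,0,-0.00027],[0,0,-0.00027],[0,0,-0.00027],[0,0,-0.00027],[0,0,-0.00027],[0,0,-0.00027],[0,0,0],[0,0,0]]' --turn '[[0,0,0],[0,0,0],[0,0,0],[0,0,0],[0,0,0],[0,0,0],[0,0,-0.08],[0,0,-0.08],[0,0,-0.08],[0,0,-0.08],[0,0,-0.08],[0,0,-0.08],[0,0,-0.08],[0,0,-0.08],[0,0,-0.08],[0,0,-0.08],[0,0,-0.08],[0,0,-0.08],[0,0,0],[0,0,0]]' --gripper '[1,1,1,1,1,1,1,1,1,1,1,1,1,1,1,1,1,1,1,1]' --newtons 8

```text
time_s: 22.0
tcp_pos: [0.5504, -0.0985, 0.1152]
tool_rot: [-2.766, 1.489, -0.001]
contact_force: [1.9, 1.7, -0.9]
gripper_width: 0.34
```

Run:
```python
from kk import *
look("k15")
s=P("side"); im=capture("side"); cv2.imwrite("pics/s15.png",cv2.resize(im[180:280,250:380],None,fx=6,fy=6,interpolation=cv2.INTER_CUBIC))
```

```text
t 22.0 p [ 0.5504 -0.0985  0.1152] hy -2.5583 tilt [0.0007 0.0004] q6 2.168 F [ 1.93  1.75 -0.86] M [ 0.328 -0.277 -0.075] w 29.9
rise rows (dark->bright top): 215 profile [153, 130, 168, 214, 223, 218, 209, 202, 181, 149, 127, 126, 127, 127, 127, 127, 127, 127, 130, 149, 185, 213, 227, 235, 237, 238, 237, 237, 236, 236, 236, 235, 234]
bright yellow rows 248 n 2425 xw 284 352
```

View pics/k15.png

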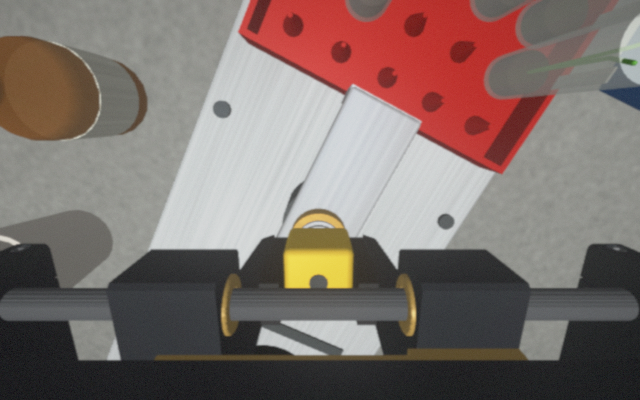

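View pics/s15.png

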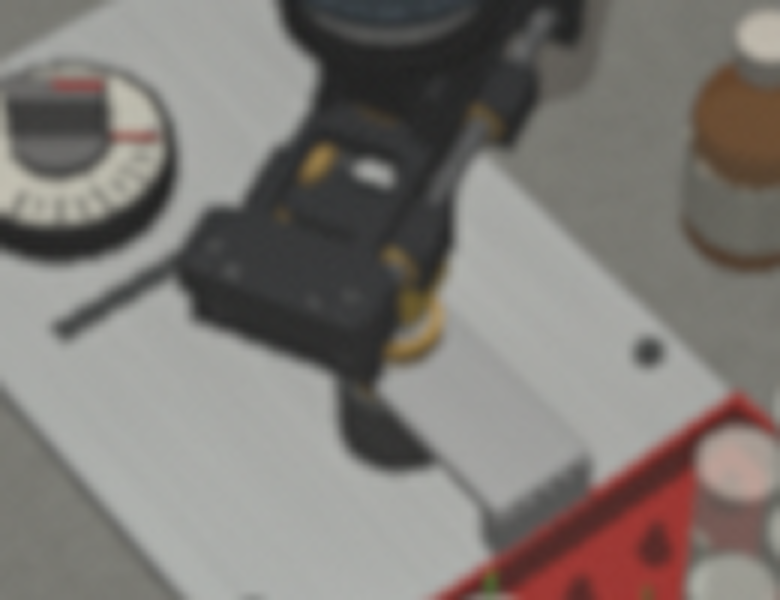

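Run:
```python
from h import *
s=st();c=P("wrist");T=Ro.from_rotvec(s['tool_rot']).as_matrix()
for z in (.134,.130,.128,.126,.124,.122,.118):
    p=np.array([.5499,-.0988,0])+.015*T[:,0]; p[2]=z; b=p.copy(); b[2]=z-.03
    print(z,proj(c,p).round(1),proj(c,b).round(1))
im=cv2.imread("pics/k15.png"); v=np.median(cv2.cvtColor(im,cv2.COLOR_BGR2HSV)[:,300:336,2],axis=1); print(v[222:258].astype(int).tolist())
```

```text
t 22.1 p [ 0.5504 -0.0986  0.1152] hy -2.5591 tilt [0.0006 0.0003] q6 2.169 F [1.82 1.85 0.17] M [ 0.444 -0.289 -0.062] w 29.9
0.134 [319.9 258.4] [319.6 230.7]
0.13 [319.8 254. ] [319.5 227.9]
0.128 [319.8 251.8] [319.5 226.5]
0.126 [319.8 249.8] [319.5 225.1]
0.124 [319.8 247.8] [319.5 223.8]
0.122 [319.7 245.9] [319.5 222.5]
0.118 [319.7 242.2] [319.5 220. ]
[203, 212, 204, 195, 178, 177, 143, 128, 126, 127, 127, 127, 127, 128, 127, 127, 127, 127, 127, 127, 127, 128, 127, 128, 128, 133, 147, 166, 186, 205, 216, 222, 228, 233, 236, 238]
```

Run:
```python
from h import *
s=st(); print(s['qvel'].round(4)); print(hand_in())
```

```text
t 22.1 p [ 0.5504 -0.0986  0.1152] hy -2.5591 tilt [0.0006 0.0003] q6 2.169 F [1.82 1.85 0.17] M [ 0.444 -0.289 -0.062] w 29.9
[-0.      0.0008 -0.0007 -0.0013  0.0013  0.0108]
the job is handed in; nothing more can be done
None
```

The job is handed in at 22.1 s of the 72 s allowed. My last checks agree with the targets, but `hand_in()` gave no verdict.

- **Gauge:** I turned the reset knob about 1.3 rad anticlockwise until I felt the stop, with the resisting torque rising to about 0.24 N m. Pictures afterwards show the red pointer over the zero mark against the pin, and I estimate it within about 0.03 rad of zero. In the side picture taken just before hand-in it still stood at the pin.
- **Finding the drop:** I turned the yellow knob back in steps of about 0.3 rad, loosening the grip after most of them. Between 1.9 and 2.2 rad back the knob fell about 8 mm, seen as a 9-pixel shift in the wrist picture.
- **Forward turn:** I then turned it forward about 6.2 rad, a little under one full turn, regripping once 90° round.
- **At hand-in:** The jaws are closed on the knob at 29.9 mm with the grip set to 8 N, and the arm is still. The knob top measures about 126 mm above the bench, so the bolt has sunk about 16 mm (13.3 to 18.7 mm wanted).
- **Bottle, beaker and blue box:** The arm did not come near them. I did not measure their positions again at the end.

Two things disagreed along the way. The gauge's centre differed by about 2 mm between the top and wrist cameras, and I used the middle. At a grip of 3 to 6 N the knob slipped about 0.07 rad in the jaws while turning back; regripping squared it up.

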